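# Fit a shelf label at the pottery ware shelf

### The job

First slide the clear dust screen of the small ware shelf all the way down. Then take the label holder with the dark card from its white stand, slip it upright into the channel behind the shelf's front lip, centred in front of the dark bowl, and press it fully home against the springy yellow strip in the channel. Finish while still holding it pressed home, with the screen still down and the pots, the other label holder and the other things on the bench left where they were.

Things in the scene. Friction and masses are not known exactly. Their poses are not given: they have to be found in the camera images.
- rack: Small fixed ware shelf of pale wood, 340 wide (y), board top 116 mm above the bench, board from x 8 to 158. Origin at bench height under the middle of the label channel; x points to the back of the shelf, y along the channel, z up. Two guide posts for the screen, 216 high, stand at x -70, y +-158, cheeks below them 116 high.
- channel (a point): middle of the label channel's straight mouth, 110 mm above the bench, axes as the rack's. Aluminium channel along y, open at the top, 11 wide (x -5.5 to 5.5), 300 long. In front of it the lip, 4 thick, straight up to this height, then flared outward to 8 mm higher and 15 mm in front; behind it the upright shelf edge, 116 high.
- strip (a joint): yellow spring strip along the whole bottom of the channel; 0 = up (its top 80 mm above the bench, 30 below the mouth), grows in m as it is pressed down, hard stop at 0.010 (top 70 mm above the bench). It pushes back with 3 N at the start and 8 N at the stop, and rises again if let go.
- sash (a joint): vertical sliding dust screen (clear sheet, blue frame) in front of the shelf, 70 mm nearer the robot than the channel; value in m: 0 = all the way down on its stop, up to 0.100 raised. It stays where it is left; about 4 N moves it down, 12 N up.
- sash_handle (a point): middle of the screen's handle: a straight steel bar of 12 mm diameter, 110 long along the rack's y, its axis 36 mm above the blue top rail (14 thick). Free space on both sides; can be pinched from above with the fingers closing along the rack's x. 144 mm above the bench when the screen is down.
- holder_dark: label holder with a dark (near-black) card on both faces and a dark top edge: an aluminium plate 6 thick (its x), 50 wide (its y), 100 tall (its z). Origin at the middle of its lower edge. It stands upright in a slot of the stand, its lower edge 12 mm above the bench, the upper 58 mm free. 40 to 85 g. Either face may look outward.
- holder_clay: the same label holder with a terracotta-coloured card and top edge; stays in the stand
- stand: fixed white stand, 150 long (x) by 44 (y) by 42 high, origin at the centre of its underside, with two slots in line along its x, centred 34.5 mm either side of the middle, each 55.5 long, 8 wide and 30 deep. The label holders stand in them, width along the stand's x; which is in which slot varies.
- bowl: near-black bowl, 72 diameter, 50 high, on the shelf board about 110 mm behind the channel; origin at the centre of its underside, axes as the rack's. It may be at the left, middle or right of the three pots (pitch 85 mm).
- vase: terracotta vase, 68 diameter, 88 high, on the shelf board; origin under its centre
- tumbler: white tumbler, 66 diameter, 70 high, on the shelf board; origin under its centre
- glaze_jar: jar with blue cap, 68 diameter, 90 high, on the bench to the right; origin under its centre
- mug: blue mug, 80 diameter, 90 high, on the bench to the left; origin under its centre
- brush: brush lying on the bench, far right
- clay_block: brown clay block 100 x 70 x 50 on the bench, right rear; origin under its centre
There are look-alikes about, which are no part of the job. Leave any green or purple look-alike of the bowl alone.

How it is judged:
On the way, in this order (a step that is already met when the one before it is completed fails the run):
1. the dust screen is all the way down (value of joint sash below 0.006 m), for 0.2 s.
2. the dark-card holder is lifted clear of its stand (z of holder_dark in the frame of stand above 0.045 m and contact force between the fingers and holder_dark above 1 N), for 0.1 s.
3. its foot is in the channel behind the lip, in front of the dark bowl (x of holder_dark in the frame of rack between -0.0045 and 0.0045 m and y of holder_dark in the frame of bowl between -0.025 and 0.025 m and angle between the z axis of holder_dark and the z axis of rack, either way round below 0.15 rad and angle between the y axis of holder_dark and the y axis of rack, either way round below 0.15 rad and z of holder_dark in the frame of rack below 0.102 m), for 0.1 s.
4. it is pressed home against the strip (x of holder_dark in the frame of rack between -0.0045 and 0.0045 m and y of holder_dark in the frame of bowl between -0.025 and 0.025 m and angle between the z axis of holder_dark and the z axis of rack, either way round below 0.15 rad and angle between the y axis of holder_dark and the y axis of rack, either way round below 0.15 rad and value of joint strip above 0.0075 m and z of holder_dark in the frame of rack below 0.076 m and contact force between holder_dark and rack above 3 N and contact force between the fingers and holder_dark above 3 N), for 0.3 s.
At the end, for the whole second after the job is handed in: Dark-card holder in the channel, upright and along it within 0.15 rad, foot within 4.5 mm of its mid-plane, within 25 mm of the bowl's centre along it, pressing the strip 7.5 mm or more down with over 3 N, fingers still on it with over 3 N; screen down within 10 mm (all of step 4 and value of joint sash below 0.01 m); the arm keeps its last pose, push and grip.
It fails at once if a pot on the shelf is shifted more than 25 mm (distance of any of bowl, vase, tumbler from where it was at the start of the episode above 0.025 m).
It fails at once if the other label holder is shifted more than 25 mm (distance of holder_clay from where it was at the start of the episode above 0.025 m).
It fails at once if something else on the bench is shifted more than 25 mm (distance of any of glaze_jar, mug, brush, clay_block from where it was at the start of the episode above 0.025 m).
It fails at once if a pot, jar or mug is tipped (angle between any of bowl, vase, tumbler, glaze_jar, mug's own z axis and vertical above 0.5 rad).
It also fails if it takes over 53 s, if anything falls off the work surface, if the arm or the gripper's body presses on something with over 40 N, if the wrist force passes 120 N, or if a joint passes its speed limit or range.

### The arm

A 7-joint arm with a two-finger parallel gripper is mounted at the origin on the work surface. World frame = base frame: x ahead of the robot, y to its left, z up, the work surface at z = 0. Lengths are in m, angles in rad, forces in N, time in s.
With the tool pointing down it reaches from about 0.4 to 0.85 m from the base axis. Payload 4.5 kg.
Tool frame: the origin (TCP) lies at the very end of the fingers, on their centre line; the grasp point (between the pads) lies 19 mm behind it (r.pinch_z is the distance from the TCP to the grasp point, in m); z points along the fingers, y is the line along which they close (so a half turn about z gives the same grasp; the last joint's range is limited). The gripper opens to 88 mm and grips with 3 to 60 N. Pads are 18 mm wide; open, the fingers measure 123 mm over their backs; the gripper's body (75 mm by 187 mm) begins 45 mm behind the grasp point.
Start: joints at [-1.19, 0.689, -0.195, 1.565, 0.157, 0.902, -0.215], TCP at [0.212, 0.588, 0.239] pointing down, gripper open.
Joint ranges: [-3.01, 3.01], [-0.46, 2.08], [-1.47, 1.51], [0.13, 2.56], [-1, 4.14], [0.04, 2.09], [-2.66, 2.66]. Speed limits (rad/s): [2.57, 2.57, 3.14, 3.14, 3.14, 3.14, 3.14].

### API

Orientations are given as a unit quaternion [x, y, z, w].
In Python, from plant import r, cams gives the robot as it stands.
- The arm moves only by the shell command python3 -m pendant 'ROWS' [FORCE]. ROWS is JSON, a list of rows, each a list of 3 entries, a list of its own where there are three numbers: the closure, from -1 (fully open) to 1 (shut), then the shift along the tool's x, y, z in mm, then the turn, a rotation vector about the tool's x, y, z in degrees. A call has 1 to 8 rows; each row shifts and turns the commanded pose from where the row before left it, along the tool's axes as they then stand; what a row does not reach is not made up. A row lasts 1/8 s, in which the tool goes at most 62.5 mm and 10.7 degrees, less where a joint would pass 70% of its speed; a pose out of reach is approached as far as the arm can. A call with a gripper value outside its range is refused whole. The fingers move at their own pace and stop on an object; FORCE is the grip in N (left out, the last holds). Time passes only in rows, so rows that do not move let the fingers close. It gives the time, the measured TCP pose, the force, the opening and the grip force at its end, in the units of the state.
- r.get_state(): the state, without advancing time (a new reading comes with each control period).
- cams.snapshot(name): name is "scene" or "top" or "wrist"; returns a dict with "img" (384x512x3 uint8, red, green, blue), "camera_matrix" (3x3 intrinsics, pixels), "D" ([k1, k2, p1, p2, k3] as OpenCV has them; the pictures are not rectified), "camera_from_world" (4x4, takes a point from world to camera coordinates); the wrist camera has in their place "tool_from_camera" (4x4, takes a point from camera to tool coordinates, whose origin is the TCP and whose axes are the flange's). Camera axes: x right, y up, looking along -z (the intrinsics and any distortion apply to the point x, -y, -z); pixel columns grow to the right and rows downward; lengths in m; the calibration is good to about 2 mm. A picture is of the moment at which its call begins: read the wrist's pose just before it. There is no depth.
- r.finish_job(): hands the job in; it is judged then, once.
The state is a dict: "clock": time; "q": joint angles; "qd": joint speeds; "joint_torque": joint torques, N m; "tool_pos": TCP position; "eef_rot": TCP orientation; "contact_force": force on the tool from outside, world axes, zero at the start; "moment": the same for the moment, N m; "opening": opening from 0.0 (shut) to 1.0 (fully open); "finger_force": force on a finger pad.
Only numpy, scipy, OpenCV 4.12 (cv2) and the standard library are available. Lean on these libraries where they do the work, as an engineer would, in place of code of your own. Each camera call takes 0.05 s, during which the arm holds its last target. There are 200 camera calls.

## Working session

There is one attempt and no reset: what is moved stays moved. The work goes in short steps, Python scripts to look and compute and a shell command to move; the robot and the scene stay as the last step left them, time stands still between calls to the robot, and variables do not carry over. Pictures are saved under pics/ and viewed, at most 10 in all, crops included, and the job is handed in when it is done.

```bash
mkdir -p pics; ls
cat > h.py <<'E'
import numpy as np, cv2, json
from scipy.spatial.transform import Rotation as R
def save(s,n): cv2.imwrite(n,s['img'][:,:,::-1])
def ray(s,px,cfw=None):
    C=np.array(s['camera_from_world']) if cfw is None else cfw
    u=cv2.undistortPoints(np.array([[px]],float),np.array(s['camera_matrix']),np.array(s['D']))[0,0]
    d=C[:3,:3].T@np.array([u[0],-u[1],-1]); o=-C[:3,:3].T@C[:3,3]
    return o,d
def onz(s,px,z,cfw=None):
    o,d=ray(s,px,cfw); return o+d*(z-o[2])/d[2]
def proj(s,p,cfw=None):
    C=np.array(s['camera_from_world']) if cfw is None else cfw
    c=C[:3,:3]@np.array(p)+C[:3,3]
    q=np.array([c[0],-c[1],-c[2]])
    return cv2.projectPoints(q[None],np.zeros(3),np.zeros(3),np.array(s['camera_matrix']),np.array(s['D']))[0][0,0]
E
python3 - <<'E'
from plant import r,cams
from h import *
import pickle
D={}
for n in ['scene','top']:
    D[n]=cams.snapshot(n); save(D[n],f'pics/{n}.png'); print(n,np.array(D[n]['camera_from_world']).round(3))
pickle.dump(D,open('d.pkl','wb'))
print(r.get_state()['tool_pos'],r.get_state()['eef_rot'])
E
```

```text
pics
scene [[-0.803  0.596 -0.016  0.46 ]
 [-0.428 -0.557  0.712  0.155]
 [ 0.415  0.579  0.702 -1.509]
 [ 0.     0.     0.     1.   ]]
top [[-1.800e-02 -1.000e+00 -8.000e-03 -1.000e-03]
 [ 9.860e-01 -1.900e-02  1.670e-01 -5.980e-01]
 [-1.670e-01 -4.000e-03  9.860e-01 -1.644e+00]
 [ 0.000e+00  0.000e+00  0.000e+00  1.000e+00]]
[0.21226508 0.58726458 0.23800242] [ 1.72467564e-01  9.85014869e-01 -8.00019026e-04 -8.47795618e-05]
```

View pics/scene.png

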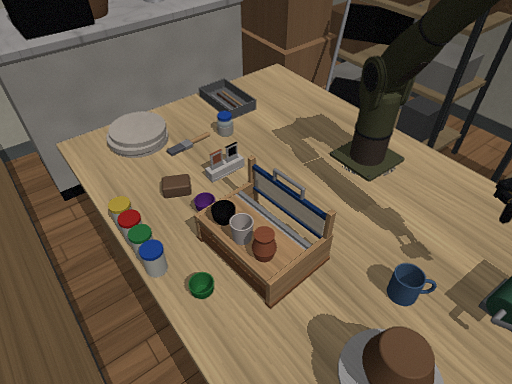

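View pics/top.png

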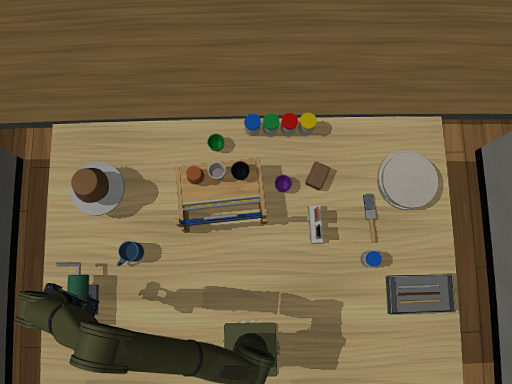

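The scene picture shows the shelf, with the dark bowl at (223,212), tumbler (241,229) and vase (264,243), and the screen raised. Bowl candidates in top: near-black (240,171), purple (283,183) and green (216,142). I choose the near-black one, on the shelf board. Holder candidates in top: dark (319,230) and terracotta (317,212). I choose the dark one, on the robot side. Next is one close crop of each.

Run:
```python
import pickle,cv2,numpy as np
D=pickle.load(open('d.pkl','rb'))
t=D['top']['img'][:,:,::-1]; s=D['scene']['img'][:,:,::-1]
a=cv2.resize(t[150:250,170:330],(800,500),interpolation=cv2.INTER_CUBIC); cv2.imwrite('pics/c1.png',a)
b=cv2.resize(s[135:295,190:340],None,fx=4*.93,fy=4*.93,interpolation=cv2.INTER_CUBIC); b=cv2.resize(s[135:285,190:340],(600,600),interpolation=cv2.INTER_CUBIC);cv2.imwrite('pics/c2.png',b)
```

```text
(no output)
```

View pics/c1.png

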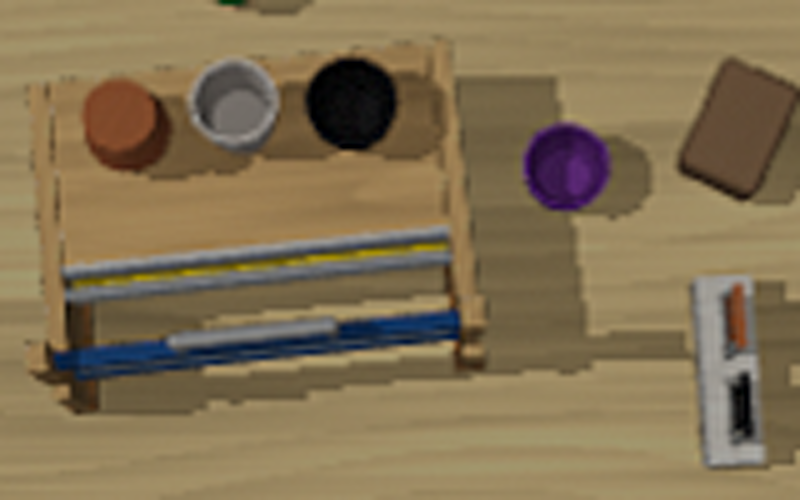

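View pics/c2.png

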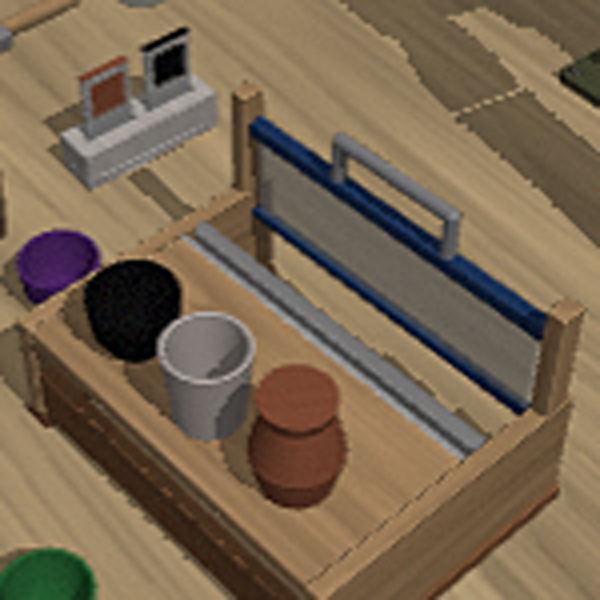

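Crops: bowl rim centre at c1 (351,104). Handle bar c1 (168,344)–(336,326), c2 (338,137)–(460,215). The dark card is in the stand slot nearest the robot, with its top edge at c2 (142,45)–(188,30). The choice is confirmed.

```bash
cat > fit.py <<'E'
import pickle
from h import *
from scipy.optimize import least_squares
D=pickle.load(open('d.pkl','rb'))
T=lambda x,y:(D['top'],((x+.5)/5-.5+170,(y+.5)/5-.5+150))
S=lambda x,y:(D['scene'],((x+.5)/4-.5+190,(y+.5)/4-.5+135))
def W(p,l): c,s=np.cos(p[2]),np.sin(p[2]); return np.array([p[0]+c*l[0]-s*l[1],p[1]+s*l[0]+c*l[1],l[2]])
# p: x,y,yaw,handle z, bowl x,y
obs=lambda p:[(T(168,344),(-.07,.055,p[3])),(T(336,326),(-.07,-.055,p[3])),
 (S(339,140),(-.07,-.055,p[3])),(S(458,216),(-.07,.055,p[3])),
 (S(248,92),(-.07,-.158,.216)),(S(566,308),(-.07,.158,.216)),
 (T(64,268),(.0075,.15,.116)),(T(448,231),(.0075,-.15,.116)),
 (T(352,103),(p[4],p[5],.166)),(S(133,300),(p[4],p[5],.164))]
f=lambda p:np.concatenate([proj(o[0],W(p,l))-o[1] for o,l in obs(p)])
q=least_squares(f,[.6,.1,.1,.24,.11,-.085],loss='soft_l1');print(q.x.round(4));print(f(q.x).reshape(-1,2).round(1).tolist())
for n,l in [('handle',(-.07,0,q.x[3])),('chan@bowl',(0,q.x[5],.11))]: print(n,W(q.x,l).round(4))
# holder dark: top edge ends, stand top corners
g=[]
obs2=lambda p:[(S(142,46),(p[3]-.025,0,.112)),(S(188,31),(p[3]+.025,0,.112)),(S(80,77),(-p[3]-.025,0,.112)),(S(129,58),(-p[3]+.025,0,.112)),
 (T(739,284),(-p[3]-.025,0,.112)) ,(T(741,438),(p[3]+.025,0,.112)),(S(217,88),(.075,-.022,.042)) if 0 else (T(764,462),(.075,-.022,.042)),(T(750,277),(-.075,-.022,.042))]
f2=lambda p:np.concatenate([proj(o[0],W(p,l))-o[1] for o,l in obs2(list(p)+[.0345])])
q2=least_squares(f2,[.55,-.2,3.1],loss='soft_l1');print(q2.x.round(4));print(f2(q2.x).reshape(-1,2).round(1).tolist())
print('dark',W(q2.x,(.0345,0,.112)).round(4))
E
python3 fit.py
```

```text
[ 0.5696  0.1014  0.0857  0.2277  0.1064 -0.0849]
[[1.5, -0.7], [-1.4, -0.2], [0.7, -0.1], [-1.3, 0.0], [0.0, -1.2], [0.2, 0.0], [-0.7, 0.6], [0.1, -0.0], [-0.5, -0.6], [0.1, -1.0]]
handle [0.4998 0.0954 0.2277]
chan@bowl [0.5768 0.0168 0.11  ]
[ 0.4863 -0.2715  3.1273]
[[0.4, 0.4], [0.2, -0.8], [-0.3, -0.3], [-0.7, -0.7], [0.5, -0.3], [1.0, -0.1], [-11.7, 0.3], [-9.9, -0.1]]
dark [ 0.4518 -0.271   0.112 ]
```

Screen is raised about 84 mm; the handle is at (0.500, 0.095, 0.228). I'll compute the way to above it.

```bash
cat > go.py <<'E'
# usage: go.py x y z closing_dir_deg : shift (tool axes, mm) then rotvec (deg) to the pose, tool down
import sys; from h import *; from plant import r
def main(x,y,z,a):
    s=r.get_state(); Rt=R.from_quat(s['eef_rot'])
    best=None
    for k in (0,180):
        t=np.radians(a+k); ty=np.array([np.cos(t),np.sin(t),0]); tz=np.array([0,0,-1.]); tx=np.cross(ty,tz)
        rv=(Rt.inv()*R.from_matrix(np.c_[tx,ty,tz])).as_rotvec(degrees=True)
        if best is None or np.linalg.norm(rv)<np.linalg.norm(best): best=rv
    print('shift',(Rt.inv().apply(np.array([x,y,z])-s['tool_pos'])*1000).round(1),'turn',best.round(1),'t',s['clock'],'pos',np.round(s['tool_pos'],4),'op',s['opening'],'F',np.round(s['contact_force'],1),s['finger_force'])
main(*map(float,sys.argv[1:5]))
E
python3 go.py .4998 .0954 .275 4.9
```

```text
shift [-437.6 -365.   -36.4] turn [-0.1  0.1 65.2] t 0.1 pos [0.2123 0.5873 0.238 ] op 0.9989442933158715 F [ 1.5 -0.3 -0.1] 0.0
```

```bash
python3 -m pendant '[[-1,[0,0,-36],[0,0,0]],[-1,[-40,-33,0],[0,0,0]],[-1,[-40,-33,0],[0,0,0]],[-1,[-40,-33,0],[0,0,0]],[-1,[-40,-33,0],[0,0,0]],[-1,[-40,-33,0],[0,0,0]],[-1,[-40,-33,0],[0,0,0]],[-1,[-40,-33,0],[0,0,0]]]' 30; python3 -m pendant '[[-1,[-40,-33,0],[0,0,0]],[-1,[-40,-33,0],[0,0,0]],[-1,[0,0,0],[0,0,10]],[-1,[0,0,0],[0,0,10]],[-1,[0,0,0],[0,0,10]],[-1,[0,0,0],[0,0,10]],[-1,[0,0,0],[0,0,10]],[-1,[0,0,0],[0,0,10]]]'; python3 go.py .4998 .0954 .275 4.9
```

```text
clock: 1.1
tool_pos: [0.3978, 0.2737, 0.2745]
eef_rot: [0.172, 0.985, -0.0, -0.0]
contact_force: [1.4, 0.2, -0.4]
opening: 1.004
finger_force: 0.0
clock: 2.1
tool_pos: [0.4497, 0.1861, 0.2745]
eef_rot: [0.644, 0.765, -0.0, -0.0]
contact_force: [0.2, -0.2, 0.2]
opening: 0.997
finger_force: 0.0
shift [-97.9  33.9  -0.6] turn [-0.   0.   4.9] t 2.1 pos [0.4497 0.1861 0.2745] op 0.9970706151391191 F [ 0.2 -0.2  0.2] 0.0
```

Move over the handle and take a wrist picture to check.

```bash
python3 -m pendant '[[-1,[-49,17,0],[0,0,0]],[-1,[-49,17,0],[0,0,0]],[-1,[0,0,0],[0,0,5]],[-1,[0,0,0],[0,0,0]]]'
python3 - <<'E'
from plant import r,cams
from h import *
import pickle
st=r.get_state(); s=cams.snapshot('wrist'); pickle.dump((st,s),open('w1.pkl','wb')); save(s,'pics/w1.png')
B=np.eye(4);B[:3,:3]=R.from_quat(st['eef_rot']).as_matrix();B[:3,3]=st['tool_pos']
C=np.linalg.inv(B@np.array(s['tool_from_camera']))
c,q=np.cos(.0857),np.sin(.0857)
W=lambda l:(.5696+c*l[0]-q*l[1],.1014+q*l[0]+c*l[1],l[2])
for l in [(-.07,.055,.2277),(-.07,-.055,.2277),(0,0,.11),(0,-.085,.11),(.1064,-.0849,.166),(-.07,-.158,.216)]: print(l,proj(s,W(l),C).round(1))
E
python3 go.py .4998 .0954 .209 4.9
```

```text
clock: 2.6
tool_pos: [0.5006, 0.0953, 0.2744]
eef_rot: [0.675, 0.738, -0.0, -0.0]
contact_force: [0.1, 0.1, 0.2]
opening: 1.0
finger_force: 0.0
(-0.07, 0.055, 0.2277) [257.7 138.1]
(-0.07, -0.055, 0.2277) [257.3 282.3]
(0, 0, 0.11) [322.1 175.1]
(0, -0.085, 0.11) [316.9 244.8]
(0.1064, -0.0849, 0.166) [430.  270.1]
(-0.07, -0.158, 0.216) [257.2 368. ]
shift [-0.6 -0.6 65.4] turn [-0.  -0.   0.4] t 2.65 pos [0.5004 0.096  0.2744] op 1.0018966510462983 F [-0.1  0.4 -0. ] 0.0
```

View pics/w1.png

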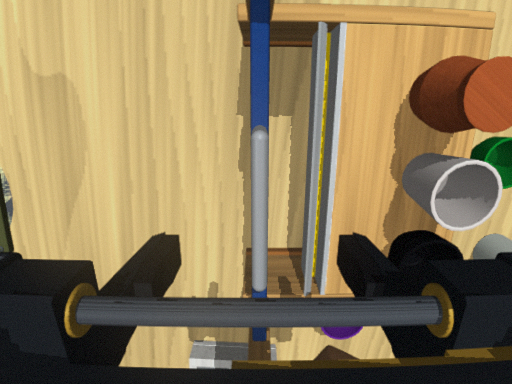

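The wrist view has the bar at column 260, rows 128–291, about 2 mm to the +x side of prediction, and the channel along column ~325. Descend and pinch.

```bash
python3 -m pendant '[[-1,[0,1.5,22],[0,0,0]],[-1,[0,0,22],[0,0,0]],[-1,[0,0,20],[0,0,0]],[-1,[0,0,0],[0,0,0]],[1,[0,0,0],[0,0,0]],[1,[0,0,0],[0,0,0]],[1,[0,0,0],[0,0,0]],[1,[0,0,0],[0,0,0]]]' 30;  python3 go.py .4998 .0954 .209 4.9
```

```text
clock: 3.65
tool_pos: [0.5024, 0.0958, 0.211]
eef_rot: [0.675, 0.738, 0.0, 0.0]
contact_force: [0.1, 0.0, 0.6]
opening: 0.571
finger_force: 0.0
shift [-0.2 -2.7  2. ] turn [ 0.  -0.   0.2] t 3.65 pos [0.5024 0.0958 0.211 ] op 0.5712445260293366 F [0.1 0.  0.6] 0.0
```

```bash
python3 -m pendant '[[1,[0,0,0],[0,0,0]],[1,[0,0,0],[0,0,0]],[1,[0,0,0],[0,0,0]],[1,[0,0,0],[0,0,0]],[1,[0,0,0],[0,0,0]]]' 30
```

```text
clock: 4.28
tool_pos: [0.501, 0.0956, 0.2105]
eef_rot: [0.675, 0.738, -0.001, -0.001]
contact_force: [-2.9, -0.4, 1.9]
opening: 0.122
finger_force: 29.9
```

Pinched. Slide down.

```bash
python3 -m pendant '[[1,[0,-1,12],[0,0,0]],[1,[0,0,14],[0,0,0]],[1,[0,0,14],[0,0,0]],[1,[0,0,14],[0,0,0]],[1,[0,0,14],[0,0,0]],[1,[0,0,10],[0,0,0]],[1,[0,0,4],[0,0,0]],[1,[0,0,0],[0,0,0]]]' 30
```

```text
clock: 5.28
tool_pos: [0.501, 0.0957, 0.1278]
eef_rot: [0.675, 0.738, -0.0, -0.0]
contact_force: [0.2, -0.3, -9.9]
opening: 0.116
finger_force: 30.3
```

```bash
python3 -m pendant '[[1,[0,0,2],[0,0,0]],[1,[0,0,2],[0,0,0]],[1,[0,0,0],[0,0,0]],[1,[0,0,0],[0,0,0]]]' 30; python3 -m pendant '[[1,[0,0,2],[0,0,0]],[1,[0,0,2],[0,0,0]],[1,[0,0,0],[0,0,0]]]' 30
```

```text
clock: 5.78
tool_pos: [0.5011, 0.0957, 0.1262]
eef_rot: [0.675, 0.738, 0.0, 0.0]
contact_force: [-5.3, -0.5, 14.4]
opening: 0.115
finger_force: 29.1
clock: 6.15
tool_pos: [0.5012, 0.0956, 0.1239]
eef_rot: [0.675, 0.738, 0.001, 0.0]
contact_force: [-8.6, -1.4, 31.6]
opening: 0.12
finger_force: 27.0
```

On its stop (31 N). Release partially and rise.

```bash
python3 -m pendant '[[1,[0,0,-3],[0,0,0]],[0.1,[0,0,0],[0,0,0]],[0.1,[0,0,0],[0,0,0]],[0.1,[0,0,0],[0,0,0]],[0.1,[0,0,0],[0,0,0]]]' 30;python3 -m pendant '[[0.1,[0,0,-10],[0,0,0]],[0.1,[0,0,-40],[0,0,0]],[0.1,[0,0,-50],[0,0,0]],[-1,[0,0,-40],[0,0,0]],[-1,[0,0,0],[0,0,0]]]' 30; python3 go.py .4518 -.271 .20 90
```

```text
clock: 6.78
tool_pos: [0.5015, 0.0957, 0.1236]
eef_rot: [0.675, 0.738, 0.0, 0.0]
contact_force: [0.9, -0.1, -0.4]
opening: 0.456
finger_force: 0.0
clock: 7.4
tool_pos: [0.5032, 0.096, 0.2672]
eef_rot: [0.675, 0.738, 0.003, 0.002]
contact_force: [0.1, -1.0, -0.3]
opening: 0.652
finger_force: 0.0
shift [-361.1  -84.5   66.1] turn [  0.4   0.3 -84.9] t 7.4 pos [0.5032 0.096  0.2672] op 0.6516572905432736 F [ 0.1 -1.  -0.3] 0.0
```

```bash
python3 -m pendant '[[-1,[-50,-12,0],[0,0,0]],[-1,[-52,-12,0],[0,0,0]],[-1,[-52,-12,0],[0,0,0]],[-1,[-52,-12,0],[0,0,0]],[-1,[-52,-12,0],[0,0,0]],[-1,[-52,-12,10],[0,0,0]],[-1,[-51,-12,20],[0,0,10]],[-1,[0,0,30],[0,0,10]]]' 45;python3 -m pendant '[[-1,[0,0,0],[0,0,10]],[-1,[0,0,0],[0,0,10]],[-1,[0,0,0],[0,0,10]],[-1,[0,0,0],[0,0,10]],[-1,[0,0,0],[0,0,10]],[-1,[0,0,0],[0,0,10]],[-1,[0,0,0],[0,0,10]],[-1,[0,0,0],[0,0,5]]]' 45; python3 go.py .4518 -.271 .072 -90.8
python3 - <<'E'
from plant import r,cams
from h import *
import pickle
st=r.get_state(); s=cams.snapshot('wrist'); save(s,'pics/w2.png'); print(np.round(st['q'],2))
B=np.eye(4);B[:3,:3]=R.from_quat(st['eef_rot']).as_matrix();B[:3,3]=st['tool_pos']
C=np.linalg.inv(B@np.array(s['tool_from_camera'])); pickle.dump((st,s,C),open('w2.pkl','wb'))
for p in [(.4768,-.271,.112),(.4268,-.271,.112),(.4518,-.271,.112)]: print(proj(s,p,C).round(1))
E
```

```text
clock: 8.4
tool_pos: [0.4481, -0.277, 0.2031]
eef_rot: [0.797, 0.604, -0.001, 0.002]
contact_force: [0.7, 1.0, -0.6]
opening: 1.001
finger_force: 0.0
clock: 9.4
tool_pos: [0.4493, -0.2709, 0.2029]
eef_rot: [1.0, -0.001, -0.001, -0.0]
contact_force: [0.1, -0.0, 1.1]
opening: 0.996
finger_force: 0.0
shift [  2.8   0.2 130.9] turn [-0.   0.1  0.7] t 9.4 pos [ 0.4493 -0.2709  0.2029] op 0.9964640156209303 F [ 0.1 -0.   1.1] 0.0
[ 0.13  0.67  0.54  1.93 -0.53  0.69 -0.57]
[258.5 165.2]
[258.6 221.1]
[258.5 194. ]
```

View pics/w2.png

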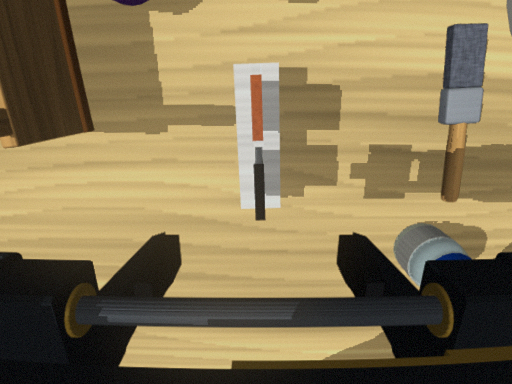

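The dark top edge runs (258,164)–(260,221), exactly where predicted; terracotta is ahead of it at (257,107). Descend and grip.

```bash
python3 -m pendant '[[-1,[2.5,-0.5,40],[0,0,0]],[-1,[0,0,40],[0,0,0]],[-1,[0,0,30],[0,0,0]],[-1,[0,0,20],[0,0,0]],[-0.4,[0,0,0],[0,0,0]],[1,[0,0,0],[0,0,0]],[1,[0,0,0],[0,0,0]],[1,[0,0,0],[0,0,0]]]' 45;python3 -m pendant '[[1,[0,0,0],[0,0,0]],[1,[0,0,0],[0,0,0]],[1,[0,0,0],[0,0,0]],[1,[0,0,0],[0,0,0]],[1,[0,0,0],[0,0,0]],[1,[0,0,0],[0,0,0]]]' 45
```

```text
clock: 10.45
tool_pos: [0.4528, -0.271, 0.0744]
eef_rot: [1.0, 0.001, 0.001, 0.0]
contact_force: [-0.6, -0.3, 0.3]
opening: 0.57
finger_force: 0.0
clock: 11.2
tool_pos: [0.4524, -0.271, 0.0737]
eef_rot: [1.0, 0.001, 0.0, 0.0]
contact_force: [-0.0, -1.0, -0.4]
opening: 0.058
finger_force: 45.0
```

```bash
python3 -m pendant '[[1,[0,0,-12],[0,0,0]],[1,[0,0,-20],[0,0,0]],[1,[0,0,-30],[0,0,0]],[1,[0,0,-45],[0,0,0]],[1,[0,0,-45],[0,0,0]],[1,[0,0,-45],[0,0,0]],[1,[0,0,-35],[0,0,0]],[1,[0,0,0],[0,0,0]]]' 45;python3 go.py .5768 .0168 .300 4.9
```

```text
clock: 12.2
tool_pos: [0.4531, -0.2717, 0.3086]
eef_rot: [1.0, 0.001, 0.003, 0.001]
contact_force: [0.9, -0.1, -0.1]
opening: 0.066
finger_force: 45.0
shift [ 124.2 -288.2    8.6] turn [-0.1 -0.3 85.2] t 12.2 pos [ 0.4531 -0.2717  0.3086] op 0.06637265277892539 F [ 0.9 -0.1 -0.1] 44.98920662328601
```

```bash
python3 -m pendant '[[1,[20,-48,0],[0,0,0]],[1,[20,-48,0],[0,0,0]],[1,[20,-48,0],[0,0,0]],[1,[20,-48,0],[0,0,0]],[1,[22,-48,0],[0,0,0]],[1,[22,-48,0],[0,0,0]],[1,[0,0,0],[0,0,-10]],[1,[0,0,0],[0,0,-10]]]' 45;python3 -m pendant '[[1,[0,0,0],[0,0,-10]],[1,[0,0,0],[0,0,-10]],[1,[0,0,0],[0,0,-10]],[1,[0,0,0],[0,0,-10]],[1,[0,0,0],[0,0,-10]],[1,[0,0,0],[0,0,-10]],[1,[0,0,0],[0,0,-10]],[1,[0,0,0],[0,0,-5]]]' 45; python3 -m pendant '[[1,[0,0,0],[0,0,0]],[1,[0,0,0],[0,0,0]]]'; python3 go.py .5768 .0168 .235 4.9
python3 - <<'E'
from plant import r,cams
from h import *
import pickle
st=r.get_state(); D={n:cams.snapshot(n) for n in ['wrist','top','scene']}; pickle.dump((st,D),open('w3.pkl','wb'))
B=np.eye(4);B[:3,:3]=R.from_quat(st['eef_rot']).as_matrix();B[:3,3]=st['tool_pos']
s=D['wrist'];C=np.linalg.inv(B@np.array(s['tool_from_camera']))
c,q=np.cos(.0857),np.sin(.0857)
W=lambda l:(.5696+c*l[0]-q*l[1],.1014+q*l[0]+c*l[1],l[2])
for l in [(.0055,.10,.116),(.0055,0,.116),(.0055,-.085,.116),(-.0055,.1,.08),(.0055,.1,.08),(-.07,0,.144),(-.07,.055,.144)]: print(l,proj(s,W(l),C).round(1),proj(D['scene'],W(l)).round(1))
im=s['img'][:,:,::-1]
cv2.imwrite('pics/w3.png',cv2.resize(im[0:300,200:450],(500,600),interpolation=cv2.INTER_CUBIC))
E
```

```text
clock: 13.2
tool_pos: [0.5746, 0.0187, 0.3041]
eef_rot: [0.984, 0.179, -0.002, -0.0]
contact_force: [-0.6, -0.4, -1.3]
opening: 0.065
finger_force: 45.0
clock: 14.2
tool_pos: [0.5744, 0.0175, 0.3045]
eef_rot: [0.673, 0.739, -0.001, -0.001]
contact_force: [0.3, 0.4, -0.8]
opening: 0.064
finger_force: 45.0
clock: 14.45
tool_pos: [0.5751, 0.0175, 0.3051]
eef_rot: [0.675, 0.738, -0.0, -0.001]
contact_force: [0.6, -0.4, -1.3]
opening: 0.063
finger_force: 45.0
shift [-0.8  1.7 70.1] turn [-0.1 -0.   0.1] t 14.45 pos [0.5751 0.0175 0.3051] op 0.06312947343941604 F [ 0.6 -0.4 -1.3] 44.98918605968356
(0.0055, 0.1, 0.116) [266.3  -8.2] [293.1 238. ]
(0.0055, 0, 0.116) [265.5  94.6] [268.6 218.5]
(0.0055, -0.085, 0.116) [264.9 170.6] [249.5 203.3]
(-0.0055, 0.1, 0.08) [255.8   2.8] [294.9 243.9]
(0.0055, 0.1, 0.08) [265.6   2.8] [292.3 246. ]
(-0.07, 0, 0.144) [190.6  94.3] [287.  199.6]
(-0.07, 0.055, 0.144) [187.4  34.6] [300.5 209.5]
```

View pics/w3.png

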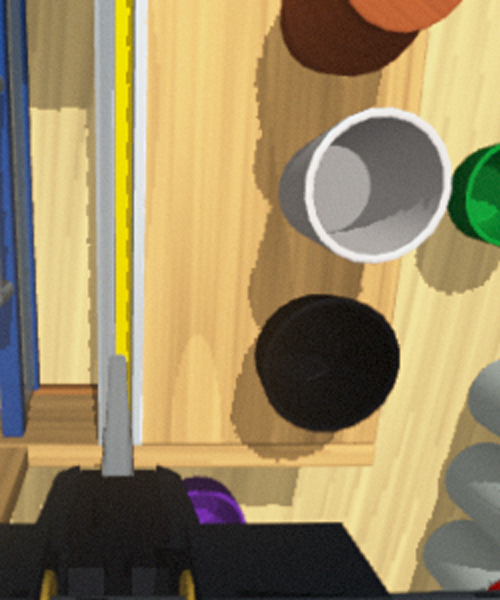

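Wrist crop: the yellow strip spans crop columns 116–131, matching the fit within about 0.5 mm. The holder's edge foot is at crop (116,355), on the tool axis, in line with the bowl at (328,362). Centre up and descend.

```bash
python3 -m pendant '[[1,[-0.8,1.7,20],[0,0,0]],[1,[0,0,35],[0,0,0]],[1,[0,0,35],[0,0,0]],[1,[0,0,22],[0,0,0]],[1,[0,0,0],[0,0,0]],[1,[0,0,0],[0,0,0]]]' 45;python3 go.py .5768 .0168 .187 4.9
```

```text
clock: 15.35
tool_pos: [0.5782, 0.0168, 0.1946]
eef_rot: [0.675, 0.738, 0.001, 0.001]
contact_force: [0.3, -0.0, -0.9]
opening: 0.06
finger_force: 45.0
shift [ 0.2 -1.4  7.6] turn [0.1 0.  0.2] t 15.35 pos [0.5782 0.0168 0.1946] op 0.0604864805443074 F [ 0.3 -0.  -0.9] 44.98910500667989
```

```bash
python3 -m pendant '[[1,[0,-1.5,6],[0,0,0]],[1,[0,0,6],[0,0,0]],[1,[0,0,0],[0,0,0]]]' 45;python3 go.py .5768 .0168 .170 4.9; python3 -m pendant '[[1,[0,0,5],[0,0,0]],[1,[0,0,5],[0,0,0]],[1,[0,0,5],[0,0,0]],[1,[0,0,0],[0,0,0]]]' 45;python3 go.py .5768 .0168 .145 4.9
```

```text
clock: 15.72
tool_pos: [0.5756, 0.0167, 0.1814]
eef_rot: [0.675, 0.738, -0.0, -0.0]
contact_force: [-1.2, -0.6, -0.1]
opening: 0.067
finger_force: 45.0
shift [ 0.   1.2 11.4] turn [-0.  -0.   0.2] t 15.725 pos [0.5756 0.0167 0.1814] op 0.0672007879049103 F [-1.2 -0.6 -0.1] 44.98917577788234
clock: 16.23
tool_pos: [0.5759, 0.0167, 0.1662]
eef_rot: [0.675, 0.738, -0.0, -0.0]
contact_force: [0.2, -0.2, -0.9]
opening: 0.064
finger_force: 45.0
shift [ 0.1  1.  21.2] turn [-0.  -0.   0.2] t 16.225 pos [0.5759 0.0167 0.1662] op 0.06372435920415805 F [ 0.2 -0.2 -0.9] 44.989130264148116
```

Foot is near 0.105, inside the mouth with no contact. Go on to the strip.

```bash
python3 -m pendant '[[1,[0,0.5,5],[0,0,0]],[1,[0,0,5],[0,0,0]],[1,[0,0,5],[0,0,0]],[1,[0,0,5],[0,0,0]],[1,[0,0,0],[0,0,0]],[1,[0,0,0],[0,0,0]]]' 45;python3 -m pendant '[[1,[0,0,4],[0,0,0]],[1,[0,0,4],[0,0,0]],[1,[0,0,0],[0,0,0]],[1,[0,0,0],[0,0,0]]]' 45;python3 go.py .5768 .0168 .1317 4.9
```

```text
clock: 16.98
tool_pos: [0.5766, 0.0166, 0.1468]
eef_rot: [0.675, 0.738, 0.0, 0.0]
contact_force: [0.8, -0.7, -0.4]
opening: 0.063
finger_force: 45.0
clock: 17.48
tool_pos: [0.5768, 0.0167, 0.139]
eef_rot: [0.675, 0.738, 0.0, 0.0]
contact_force: [0.1, -0.1, 3.3]
opening: 0.064
finger_force: 45.0
shift [0.1 0.  7.3] turn [ 0.  -0.   0.2] t 17.475 pos [0.5768 0.0167 0.139 ] op 0.06388219832438341 F [ 0.1 -0.1  3.3] 44.98992221429944
```

```bash
python3 -m pendant '[[1,[0,0,3],[0,0,0]],[1,[0,0,3],[0,0,0]],[1,[0,0,2],[0,0,0]],[1,[0,0,0],[0,0,0]],[1,[0,0,0],[0,0,0]]]' 50;python3 -m pendant '[[1,[0,0,2],[0,0,0]],[1,[0,0,1],[0,0,0]],[1,[0,0,0],[0,0,0]],[1,[0,0,0],[0,0,0]]]' 50;python3 go.py .5768 .0168 .1317 4.9
```

```text
clock: 18.1
tool_pos: [0.5769, 0.0167, 0.1315]
eef_rot: [0.675, 0.738, 0.0, 0.0]
contact_force: [-1.5, 0.1, 9.8]
opening: 0.063
finger_force: 50.0
clock: 18.6
tool_pos: [0.5776, 0.0165, 0.131]
eef_rot: [0.675, 0.738, 0.001, 0.001]
contact_force: [-5.3, -0.1, 28.1]
opening: 0.061
finger_force: 50.2
shift [ 0.4 -0.8 -0.7] turn [ 0.2 -0.   0.2] t 18.6 pos [0.5776 0.0165 0.131 ] op 0.06101041417253704 F [-5.3 -0.1 28.1] 50.15613395413311
```

On the hard stop (28 N). Hold half a second and check visually.

```bash
python3 -m pendant '[[1,[0,0,-1],[0,0,0]],[1,[0,0,0],[0,0,0]],[1,[0,0,0],[0,0,0]],[1,[0,0,0],[0,0,0]]]' 50
python3 - <<'E'
from plant import cams
from h import *
a=cams.snapshot('scene')['img'][135:295,190:350,::-1]; b=cams.snapshot('wrist')['img'][0:300,200:450,::-1]
cv2.imwrite('pics/fin.png',np.hstack([cv2.resize(a,(480,480)),cv2.resize(b,(300,480))]))
E
```

```text
clock: 19.1
tool_pos: [0.5774, 0.0166, 0.1311]
eef_rot: [0.675, 0.738, 0.001, 0.001]
contact_force: [-3.0, -0.4, 22.7]
opening: 0.062
finger_force: 50.1
```

View pics/fin.png

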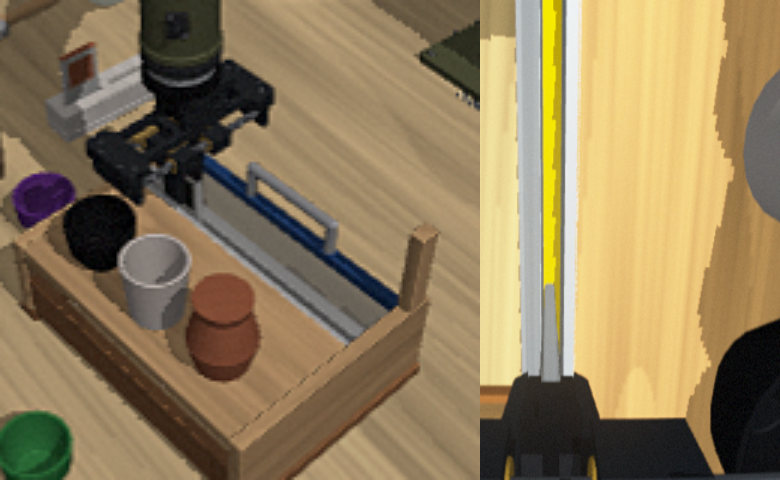

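The picture shows the screen down (rail at (320,240), handle at (295,210)) and the pots untouched. In the wrist half the holder edge at (549,300) sits in the channel on the yellow strip, in line with the dark bowl at (750,400). Handing in.

```bash
python3 -c "
from plant import r
print(r.finish_job())"
```

```text
the job is handed in; nothing more can be done
None
```

I handed the job in at about 19 s: the screen is down, and the dark-card holder is in the channel in front of the dark bowl, pressed home with about 23 N and still gripped at 50 N. The last picture shows the pots and the clay holder in place, but the verdict was not returned.

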